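Check both springs of the tamping plate

ROBOT

A 6-joint arm with a two-finger parallel gripper is mounted at the origin on a cart in front of the work surface, level with it; the furniture and walls round the work are solid. World frame = base frame: x ahead of the robot, y to its left, z up, the work surface at z = 0. Lengths are in m, angles in degrees, forces in N, time in s.
With the tool pointing down it reaches from about 0.25 to 0.725 m from the base axis. Payload 9.7 kg.
Tool frame: the origin (TCP) lies at the centre of the arm's flange, where the gripper is bolted on; the fingertips stand 173 mm ahead of it and the grasp point (between the pads) lies 155 mm ahead of it; z points along the fingers, y is the line along which they close (so a half turn about z gives the same grasp; the last joint's range is limited). The gripper opens to 85 mm and grips with 20 to 120 N. Pads are 22 mm wide; open, the fingers measure 114 mm over their backs; the gripper's body (76 mm by 85 mm) begins 54 mm behind the grasp point. The pads swing forward as they close: fully open they stand 13 mm farther back than shut.
Start: joints at [67.781, 4.979, 10.078, 95.1, 0, 90], TCP at [0.208, 0.509, 0.405] pointing down, gripper open.
Joint ranges: [-179.16, 179.16], [-48.56, 103.87], [-65.8, 70.77], [-126.05, 130.52], [-82.76, 87.17], [-180, 180]. Speed limits (degrees/s): [127.2, 127.2, 147.25, 180, 180, 180].

INTERFACE

Orientations are given as [roll, pitch, yaw] about the fixed x, y, z axes, in that order (R = Rz(yaw) Ry(pitch) Rx(roll)).
In Python, from workcell import monitor, camera, get_calibration, bot gives the robot as it stands.
- The arm moves only by the tool carry_out, never from a script. Its argument "targets" is text: rows parted by semicolons, each of 7 numbers parted by spaces: the shift along the tool's x, y, z in units of 0.04 m (1.0 is 0.04 m), then the turn, a rotation vector about the tool's x, y, z in units of 0.1 rad (1.0 is 0.1 rad), then the opening, from -1 (shut) to 1 (fully open), so that 0 is half open. A call has exactly 8 rows; each row shifts and turns the commanded pose from where the row before left it, along the tool's axes as they then stand; what a row does not reach is not made up. A row lasts 1/12 s, in which the tool goes at most 41.7 mm and 7.16 degrees, less where a joint would pass 70% of its speed; a pose out of reach is approached as far as the arm can. A call with a number of a shift or a turn outside -1 to 1 is refused whole. A call with a gripper value outside its range is refused whole. The fingers move at their own pace and stop on an object; "newtons" is the grip in N (left out, the last holds). Time passes only in rows, so rows that do not move let the fingers close, or fill a call up. It gives the time, the measured TCP pose, the force, the opening and the grip force at its end, in the units of the state.
- monitor.get_obs(): the state, without advancing time (a new reading comes with each control period).
- camera(name): name is "scene" or "top"; returns the picture (400x640x3 uint8, red, green, blue); there is no depth.
- get_calibration(name): a dict with "fx", "fy", "cx", "cy" (pixels), "view" (4x4, takes a point from world to camera coordinates). Camera axes: x right, y down, z forward; pixel columns grow to the right and rows downward; lengths in m; the calibration is good to about 2 mm. A picture is of the moment at which its call begins. get_calibration takes no time and is no camera call.
- bot.job_done(): hands the job in; it is judged then, once.
The state is a dict: "time": time; "q": joint angles; "qd": joint speeds; "joint_efforts": joint torques, N m; "ee_pos": TCP position; "tcp_rot": TCP orientation; "wrist_force": force on the tool from outside, world axes, zero at the start; "torque": the same for the moment, N m; "opening": finger opening in m; "grasp_force": force on a finger pad.
Only numpy, scipy, OpenCV 4.12 (cv2) and the standard library are available. Lean on these libraries where they do the work, as an engineer would, in place of code of your own. Each camera call takes 0.05 s, during which the arm holds its last target. There are 200 camera calls.

TASK

Check the springs of the tamping plate before opening: with the fingertips press the red pad gently down until its pointer is level with the yellow tag on its scale, keep it there for about a second without going past the tag, then let it spring back fully. Then do the same with the blue pad and its pointer, and finish clear of the plate with both corners up. Only press: do not lift or shift the stand, and leave the things around it where they are.

Things in the scene. Friction and masses are not known exactly. Their poses are not given: they have to be found in the camera images.
- station: tamping stand, loose on the worktop (2.5 to 3.7 kg): dark steel base 12 mm thick with a 112 mm square aluminium plate on it (top at 52 mm) that tips about its far corner. Origin on the worktop under the middle of the stand; the pivot corner is at +65 mm along its x axis, the red corner on its +y side, the blue corner on its -y side; the two pointers and their scales reach out to about x = -65 mm, y = +-135 mm
- red_pad (a point): centre of the top of the low red domed pad (32 mm across, 10 mm high, not graspable) on the sprung plate; about 62 mm above the worktop at rest. Press it straight down. The pad lies 80 mm from the pivot corner, so the red pointer's tip (172 mm from it) drops 2.15 times as far as the pad. Its spring pushes back with about 4 N at the start, 9 N at 9 mm and 16 N at full travel (20 mm); it moves only while the force lasts and springs back by itself.
- red_tip (a point): tip of the slim red-ended pointer (4.4 mm thick) that sticks out of the plate past the red pad; about 49 mm above the worktop at rest, sinks as the red pad is pressed and does not move when the other pad is pressed
- red_tag (a point): centre of the yellow tag (28 mm wide, 10 mm tall) clamped on the white upright scale beside the red pointer; it stands 14 to 26 mm below the resting pointer, differently each time. Its z axis points up. The mark is reached when the red tip's height is within the tag's 10 mm. The scale post is 80 mm tall
- blue_pad (a point): centre of the top of the low blue domed pad (32 mm across, 10 mm high, not graspable) on the sprung plate; about 62 mm above the worktop at rest. Press it straight down. The pad lies 80 mm from the pivot corner, so the blue pointer's tip (172 mm from it) drops 2.15 times as far as the pad. Its spring pushes back with about 4 N at the start, 9 N at 9 mm and 16 N at full travel (20 mm); it moves only while the force lasts and springs back by itself.
- blue_tip (a point): tip of the slim blue-ended pointer (4.4 mm thick) that sticks out of the plate past the blue pad; about 49 mm above the worktop at rest, sinks as the blue pad is pressed and does not move when the other pad is pressed
- blue_tag (a point): centre of the yellow tag (28 mm wide, 10 mm tall) clamped on the white upright scale beside the blue pointer; it stands 14 to 26 mm below the resting pointer, differently each time. Its z axis points up. The mark is reached when the blue tip's height is within the tag's 10 mm. The scale post is 80 mm tall
- red_tilt (a joint): tilt of the plate at the red corner: 0 = fully up (at rest), grows as the red pad is pressed, 0.25 rad = bottomed; the pad drops 80 mm per rad, the pointer's tip 172 mm per rad
- blue_tilt (a joint): tilt of the plate at the blue corner: 0 = fully up (at rest), grows as the blue pad is pressed, 0.25 rad = bottomed; the pad drops 80 mm per rad, the pointer's tip 172 mm per rad
- tamper: bystander, loose, to be left alone: tamper with wooden handle, 58 mm wide, 91 mm tall, standing in front of the stand; origin at its underside
- filter_basket: bystander, loose, to be left alone: steel filter basket, 68 mm wide, 28 mm tall, behind the stand; origin at its underside
- teaspoon_a: bystander, loose, to be left alone: teaspoon with purple handle, 133x27x13 mm, on the right; origin at its underside
- timer: bystander, loose, to be left alone: white timer, 58x62x21 mm, on the right; origin at its underside
- scale: bystander, loose, to be left alone: black brewing scale, 132x106x20 mm, on the left; origin at its underside

How it is judged:
By the outcome, as a careful person would: the job done as asked, in the order asked, and still so for the second after the job is handed in, with the robot touching nothing.
It also fails if it takes over 61 s, if anything falls off the work surface, if the arm or the gripper's body presses on something with over 40 N, if the wrist force passes 120 N, or if a joint passes its speed limit or range.

## Working session

There is one attempt and no reset: what is moved stays moved. The work goes in short steps, Python scripts to look and compute and a tool call to move; the robot and the scene stay as the last step left them, time stands still between calls to the robot, and variables do not carry over. Pictures are saved under pics/ and viewed, at most 10 in all, crops included, and the job is handed in when it is done.

Besides the shell and the picture viewer there is one more tool, called after "Request:" by a JSON object that holds its "name" and its "arguments", one argument or row to a line. carry_out: Moves the arm, as the interface text tells. Shifts and turns lie within -1 to 1; 1 stands for 0.04 m of shift or 0.1 rad of turn. Its arguments: {"type":"object","properties":{"targets":{"type":"string"},"newtons":{"type":"number"}},"required":["targets"]}

```bash
mkdir -p pics; python3 - <<'E'
from workcell import monitor, camera, get_calibration
import cv2,numpy as np
for n in("scene","top"):
    cv2.imwrite(f"pics/{n}0.png",camera(n)[:,:,::-1]); c=get_calibration(n)
    print(n,c["fx"],c["fy"],c["cx"],c["cy"],np.round(np.linalg.inv(c["view"]),3).tolist())
o=monitor.get_obs();print({k:np.round(v,3).tolist() for k,v in o.items()})
E
```

```text
scene 466.7094152613665 466.7094152613665 317.6639703578685 201.18856780094924 [[0.64, -0.494, 0.588, -0.254], [-0.768, -0.391, 0.508, -0.701], [-0.021, -0.777, -0.629, 0.896], [0.0, 0.0, 0.0, 1.0]]
top 520.1919600680118 520.1919600680118 317.70586490536533 195.31210269969142 [[-0.002, -0.986, 0.164, 0.272], [-1.0, 0.004, 0.011, -0.025], [-0.012, -0.164, -0.986, 1.586], [0.0, 0.0, 0.0, 1.0]]
{'time': 0.1, 'q': [67.781, 5.007, 10.038, 95.1, -0.0, 90.001], 'qd': [-0.042, -0.012, 0.116, -0.074, 0.029, -0.022], 'joint_efforts': [-0.0, -52.156, 46.565, 0.016, -0.0, -0.0], 'ee_pos': [0.208, 0.509, 0.404], 'tcp_rot': [-179.932, 0.0, 157.78], 'wrist_force': [-0.569, -0.103, 0.284], 'torque': [0.021, -0.096, 0.04], 'grasp_force': 0.0, 'opening': 0.085}
```

View pics/scene0.png

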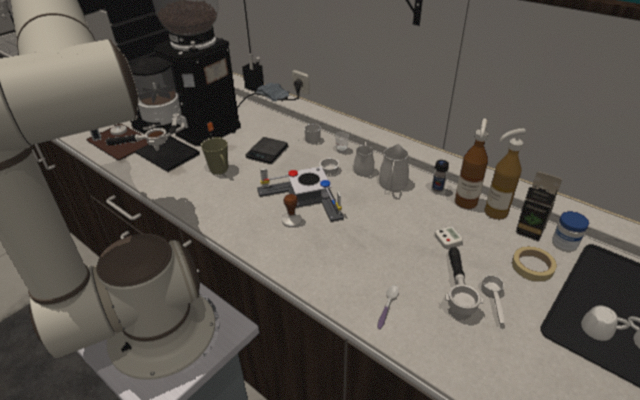

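View pics/top0.png

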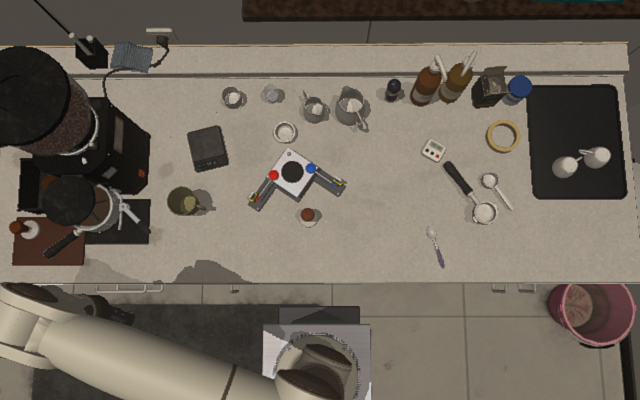

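The top view shows the red pad at about (273,175) and the blue at about (311,168). The pointers run to about (253,202) and (342,187), and the tamper is at (308,215). Next I'll measure and zoom in.

```bash
cat > h.py <<'E'
import cv2,numpy as np
from workcell import monitor, camera, get_calibration
def ray(n,u,v):
    c=get_calibration(n);T=np.linalg.inv(c["view"])
    return T[:3,3],T[:3,:3]@np.array([(u-c["cx"])/c["fx"],(v-c["cy"])/c["fy"],1])
def onz(n,u,v,z):
    o,d=ray(n,u,v);return o+d*(z-o[2])/d[2]
def proj(n,p):
    c=get_calibration(n);q=(c["view"]@np.append(p,1))[:3];return np.array([c["fx"]*q[0]/q[2]+c["cx"],c["fy"]*q[1]/q[2]+c["cy"]])
def tri(u1,u2):
    A=[];b=[]
    for n,u in(("scene",u1),("top",u2)):
        o,d=ray(n,*u);d=d/np.linalg.norm(d);P=np.eye(3)-np.outer(d,d);A.append(P);b.append(P@o)
    return np.linalg.lstsq(np.vstack(A),np.hstack(b),rcond=None)[0]
R={"red":((0,130,70),(8,255,255)),"red2":((172,130,70),(180,255,255)),"blue":((105,130,60),(125,255,255)),"yel":((20,110,90),(35,255,255))}
def blobs(im,k,box):
    x0,y0,x1,y1=box;h=cv2.cvtColor(im,cv2.COLOR_RGB2HSV)
    m=cv2.inRange(h,*R[k])
    if k=="red":m|=cv2.inRange(h,*R["red2"])
    m=m[y0:y1,x0:x1];n,_,s,c=cv2.connectedComponentsWithStats(m)
    return [(int(s[i][4]),(c[i]+[x0,y0]).round(1).tolist(),s[i][2:4].tolist()) for i in range(1,n) if s[i][4]>2]
E
python3 - <<'E'
from h import *
out=[]
for n,b in(("scene",(250,150,360,235)),("top",(235,140,360,225))):
    im=cv2.imread(f"pics/{n}0.png")[:,:,::-1].copy()
    for k in("red","blue","yel"):print(n,k,blobs(im,k,b))
    z=cv2.resize(im[b[1]:b[3],b[0]:b[2]],None,fx=5 ,fy=5,interpolation=cv2.INTER_CUBIC)
    out.append(cv2.copyMakeBorder(z,0,0,0,max(0,640-z.shape[1])))
cv2.imwrite("pics/z1.png",cv2.resize(np.vstack(out)[:,:,::-1],None,fx=.7,fy=.7))
E
```

```text
scene red [(43, [292.6, 172.6], [8, 6]), (4, [266.5, 179.0], [4, 1])]
scene blue [(42, [324.9, 183.1], [9, 6]), (9, [332.9, 201.6], [3, 4])]
scene yel [(20, [264.4, 181.8], [8, 3]), (22, [338.1, 206.0], [6, 8])]Traceback (most recent call last):
  File "<stdin>", line 7, in <module>
cv2.error: OpenCV(4.12.0) :-1: error: (-5:Bad argument) in function 'copyMakeBorder'
> Overload resolution failed:
>  - copyMakeBorder() missing required argument 'borderType' (pos 6)
>  - copyMakeBorder() missing required argument 'borderType' (pos 6)
```

```bash
python3 - <<'E'
from h import *
out=[]
for n,b in(("scene",(250,150,350,230)),("top",(245,145,345,225))):
    im=cv2.imread(f"pics/{n}0.png")[:,:,::-1].copy()
    for k in("red","blue","yel"):print(n,k,blobs(im,k,b))
    out.append(cv2.resize(im[b[1]:b[3],b[0]:b[2]],None,fx=7.5,fy=7.5,interpolation=cv2.INTER_CUBIC))
cv2.imwrite("pics/z1.png",out[0][:,:,::-1])
cv2.imwrite("pics/z2.png",out[1][:,:,::-1])
E
```

```text
scene red [(43, [292.6, 172.6], [8, 6]), (4, [266.5, 179.0], [4, 1])]
scene blue [(42, [324.9, 183.1], [9, 6]), (9, [332.9, 201.6], [3, 4])]
scene yel [(20, [264.4, 181.8], [8, 3]), (22, [338.1, 206.0], [6, 8])]
top red [(80, [273.1, 174.6], [11, 10]), (12, [257.2, 197.9], [5, 5])]
top blue [(70, [310.4, 167.8], [10, 10]), (8, [334.0, 183.9], [5, 3])]
top yel [(23, [337.3, 182.1], [10, 7]), (20, [253.0, 197.6], [8, 9])]
```

View pics/z1.png

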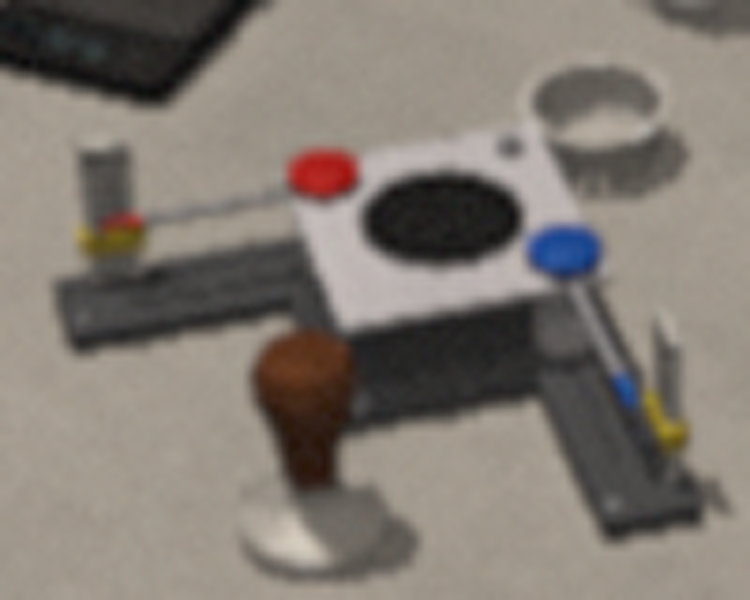

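View pics/z2.png

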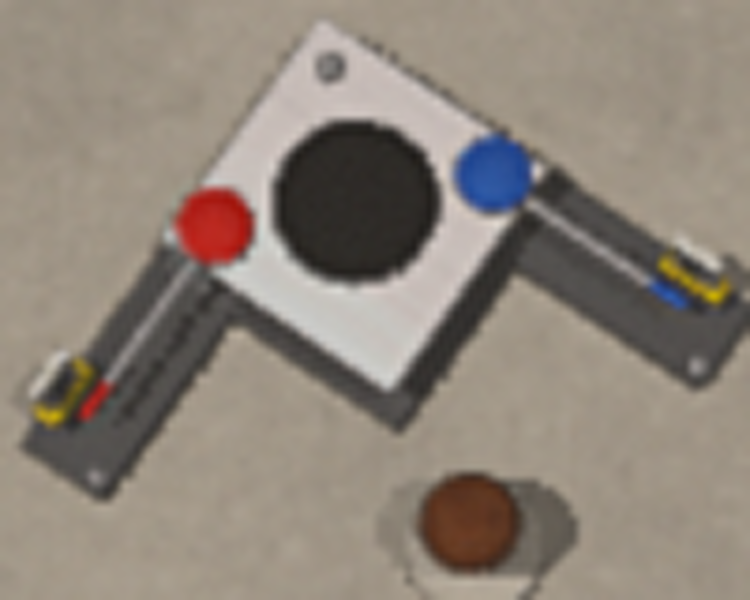

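The zooms show a yellow tag on each post, parallel to and beside its pointer. The red tip is at scene (266,179), right at its tag, and the blue tip is at (333,202) with its tag at (338,206). Now triangulating.

```bash
cat >> h.py <<'E'
B={"scene":(250,150,350,230),"top":(245,145,345,225)}
def soft(n,im,k):
    # yellow/red/blue weights on 6x upsampled crop, finer centroids
    x0,y0,x1,y1=B[n];z=cv2.resize(im[y0:y1,x0:x1],None,fx=6,fy=6,interpolation=cv2.INTER_CUBIC)
    r=blobs(z,k,(0,0,z.shape[1],z.shape[0]))
    return [(a,((np.array(c)+.5)/6-.5+[x0,y0]).round(2),s) for a,c,s in r if a>60]
def avg(n,N=4):return np.mean([camera(n).astype(float) for _ in range(N)],0).round().astype(np.uint8)
E
python3 - <<'E'
from h import *
ims={n:avg(n) for n in("scene","top")}
np.savez("a.npz",**ims)
D={(n,k):soft(n,ims[n],k) for n in ims for k in("red","blue","yel")}
for q,v in D.items():print(q,[(a,c.tolist(),s) for a,c,s in v])
for n in ims:
    p=[onz(n,*D[n,k][0][1],.057) if D[n,k][0][0]>D[n,k][-1][0] or 1 else 0 for k in("red","blue")]
    for k in("red","blue"):
        c=max(D[n,k],key=lambda t:t[0])[1];print(n,k,"pad",onz(n,*c,.058).round(4))
for k in("red","blue"):
    for i,f in((0,max),(1,min)):
        a,b=[f(D[n,k],key=lambda t:t[0])[1] for n in("scene","top")];print(k,("pad","tip")[i],tri(a,b).round(4))
ys=sorted([c.tolist() for a,c,s in D["scene","yel"]]);yt=sorted([c.tolist() for a,c,s in D["top","yel"]])
print("tags",tri(ys[0],yt[0]).round(4),tri(ys[-1],yt[-1]).round(4))
# station frame from pads
P=[onz("top",*max(D["top",k],key=lambda t:t[0])[1],.058)[:2] for k in("red","blue")]
y=(P[0]-P[1]);L=np.linalg.norm(y);y/=L;x=np.array([y[1],-y[0]]);o=(P[0]+P[1])/2-.0084*x
print("pad dist",L,"origin",o,"yaw",np.degrees(np.arctan2(x[1],x[0])))
for s in(1,-1):
    t=o-.0566*x+s*.1216*y
    print("tip pred",t,*[proj(n,[*t,.049]).round(1) for n in ims])
E
```

```text
('scene', 'red') [(1584, [292.58, 172.67], [53, 37]), (187, [265.9, 179.13], [30, 10])]
('scene', 'blue') [(1498, [324.83, 183.05], [53, 36]), (275, [332.87, 201.62], [17, 23])]
('scene', 'yel') [(717, [264.17, 181.75], [52, 20]), (794, [338.02, 205.98], [35, 46])]
('top', 'red') [(2795, [273.15, 174.63], [61, 60]), (427, [257.0, 197.97], [27, 31])]
('top', 'blue') [(2524, [310.48, 167.75], [57, 57]), (299, [333.8, 183.78], [28, 21])]
('top', 'yel') [(904, [337.05, 182.05], [59, 43]), (747, [253.08, 197.52], [47, 55])]
scene red pad [0.5882 0.1264 0.058 ]
scene blue pad [0.6083 0.0142 0.058 ]
top red pad [0.5908 0.1261 0.058 ]
top blue pad [0.6113 0.0141 0.058 ]
red pad [0.5902 0.1269 0.0568]
red tip [0.5206 0.175  0.0504]
blue pad [0.6108 0.0149 0.0565]
blue tip [ 0.5623 -0.0548  0.0508]
tags [0.5251 0.1895 0.0311] [ 0.5714 -0.0656  0.034 ]
pad dist 0.11392926977005521 origin [0.59279352 0.06858753] yaw 10.395945820290807
tip pred [0.51517999 0.17797793] [264.3 179.9] [255.9 200.1]
tip pred [ 0.55906532 -0.06122976] [334.4 203.4] [335.6 185.3]
```

Request:
{"name": "carry_out", "arguments": {
  "targets": "-0.4 -0.17 0 0 0 0 -1;-0.8 -0.33 0 0 0 0 -1;-0.8 -0.33 0 0 0 0 -1;-0.8 -0.33 0 0 0 0 -1;-0.8 -0.33 0 0 0 0 -1;-0.8 -0.33 0 0 0 0 -1;-0.8 -0.33 0 0 0 0 -1;-0.8 -0.33 0 0 0 0 -1"
}}

```text
time: 1.17
ee_pos: [0.3935, 0.3251, 0.4049]
tcp_rot: [180.0, 0.0, 157.8]
wrist_force: [-0.7, 0.1, 0.1]
opening: 0.0001
grasp_force: 0.0
```

Request:
{"name": "carry_out", "arguments": {
  "targets": "-0.8 -0.33 0 0 0 0 -1;-0.8 -0.33 0 0 0 0 -1;-0.8 -0.33 0 0 0 0 -1;-0.8 -0.33 0 0 0 0 -1;-0.8 -0.33 0 0 0 0 -1;-0.8 -0.33 0 0 0 0 -1;-0.8 -0.33 0 0 0 0 -1;-0.4 -0.17 0 0 0 0 -1"
}}

```text
time: 1.83
ee_pos: [0.5793, 0.1413, 0.4041]
tcp_rot: [-180.0, 0.0, 157.7]
wrist_force: [0.2, -0.5, -0.4]
opening: 0.0002
grasp_force: 0.0
```

```bash
cat > s.py <<'E'
from h import *
import sys
from scipy.spatial.transform import Rotation as Ro
o=monitor.get_obs();Rm=Ro.from_euler("xyz",o["tcp_rot"],degrees=True)
p=np.array(o["ee_pos"]);f=p+Rm.apply([0,0,.173])
print("t",o["time"],"tcp",p.round(4),"rot",np.round(o["tcp_rot"],2),"tip",f.round(4),"F",np.round(o["wrist_force"],2),"op",o["opening"],"qd",np.abs(o["qd"]).max().round(2))
for k,t in(("red",[.590,.1265,.062]),("blue",[.6108,.0145,.062])):print(k,"units",(Rm.inv().apply(np.array(t)-f)/.04).round(3))
E
python3 s.py
```

```text
t 1.8333 tcp [0.5793 0.1413 0.4041] rot [-1.7997e+02  2.0000e-02  1.5766e+02] tip [0.5793 0.1412 0.2311] F [ 0.17 -0.46 -0.4 ] op 0.0001982988454723008 qd 16.29
red units [-0.385 -0.237  4.229]
blue units [-1.93  -2.629  4.231]
```

Request:
{"name": "carry_out", "arguments": {
  "targets": "-0.2 -0.12 0.4 0 0 0 -1;-0.2 -0.12 0.7 0 0 0 -1;0 0 0.8 0 0 0 -1;0 0 0.8 0 0 0 -1;0 0 0.6 0 0 0 -1;0 0 0.3 0 0 0 -1;0 0 0 0 0 0 -1;0 0 0 0 0 0 -1"
}}

```text
time: 2.5
ee_pos: [0.5886, 0.1291, 0.2614]
tcp_rot: [180.0, 0.0, 157.8]
wrist_force: [-0.0, -0.4, 1.8]
opening: 0.0001
grasp_force: 0.0
```

```bash
python3 s.py; python3 - <<'E'
from h import *
out=[]
for n in("scene","top"):
    im=camera(n);x0,y0,x1,y1=B[n]
    for k in("red","blue","yel"):print(n,k,[(a,c.tolist(),s) for a,c,s in soft(n,im,k)])
    out.append(cv2.resize(im[y0:y1,x0:x1],None,fx=4,fy=4,interpolation=cv2.INTER_CUBIC))
cv2.imwrite("pics/p3.png",np.hstack(out)[:,:,::-1])
E
```

```text
t 2.5 tcp [0.5886 0.1291 0.2614] rot [180.     0.   157.78] tip [0.5886 0.1291 0.0884] F [-0.04 -0.42  1.78] op 5.910234532069704e-05 qd 2.05
red units [-0.057 -0.047  0.659]
blue units [-1.597 -2.442  0.659]
scene red [(1507, [292.58, 172.88], [53, 34]), (177, [266.05, 179.15], [30, 10])]
scene blue [(1456, [324.73, 183.08], [53, 36]), (202, [333.1, 201.48], [14, 21])]
scene yel [(609, [264.22, 181.65], [52, 20]), (77, [336.45, 203.03], [9, 13]), (484, [339.37, 207.48], [27, 27])]
top red []
top blue [(2355, [310.43, 167.8], [55, 55]), (190, [333.77, 183.85], [25, 18])]
top yel [(79, [334.02, 180.37], [12, 11]), (330, [339.77, 183.22], [32, 20])]
```

View pics/p3.png

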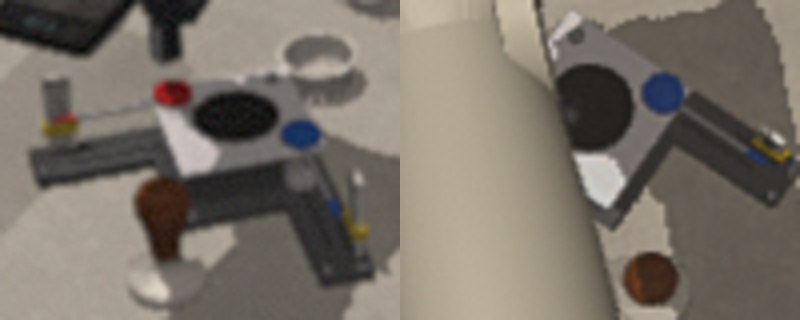

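The scene view stays clear: the red tip is at (266,179), just above and in front of its tag, with the fingers hovering over the red pad. Now a slow approach to contact.

Request:
{"name": "carry_out", "arguments": {
  "targets": "-0.05 -0.05 0.15 0 0 0 -1;0 0 0.15 0 0 0 -1;0 0 0.15 0 0 0 -1;0 0 0.08 0 0 0 -1;0 0 0.04 0 0 0 -1;0 0 0.02 0 0 0 -1;0 0 0 0 0 0 -1;0 0 0 0 0 0 -1"
}}

```text
time: 3.27
ee_pos: [0.5896, 0.1265, 0.2373]
tcp_rot: [180.0, 0.0, 157.8]
wrist_force: [-0.3, 0.5, -1.4]
opening: 0.0003
grasp_force: 0.0
```

Request:
{"name": "carry_out", "arguments": {
  "targets": "0 0 0.025 0 0 0 -1;0 0 0.025 0 0 0 -1;0 0 0.025 0 0 0 -1;0 0 0.025 0 0 0 -1;0 0 0.025 0 0 0 -1;0 0 0.025 0 0 0 -1;0 0 0 0 0 0 -1;0 0 0 0 0 0 -1"
}}

```text
time: 3.93
ee_pos: [0.5895, 0.1267, 0.2318]
tcp_rot: [179.9, 0.0, 157.8]
wrist_force: [-3.0, 1.7, 6.0]
opening: -0.0
grasp_force: 3.3
```

```bash
python3 s.py; python3 - <<'E'
from h import *
im=avg("scene",2)
for k in("red","yel"):print(k,[(a,c.tolist(),s) for a,c,s in soft("scene",im,k)])
E
```

```text
t 3.9333 tcp [0.5895 0.1267 0.2318] rot [1.7995e+02 1.0000e-02 1.5780e+02] tip [0.5896 0.1268 0.0588] F [-3.04  1.65  6.02] op -3.584204536000347e-05 qd 0.22
red units [-0.013 -0.003 -0.079]
blue units [-1.553 -2.399 -0.081]
red [(949, [292.68, 174.52], [54, 29]), (169, [265.37, 180.65], [27, 11])]
yel [(268, [261.58, 181.83], [25, 20]), (63, [267.1, 182.27], [16, 8]), (566, [339.13, 207.37], [28, 29])]
```

Request:
{"name": "carry_out", "arguments": {
  "targets": "0 0 0.02 0 0 0 -1;0 0 0.02 0 0 0 -1;0 0 0.02 0 0 0 -1;0 0 0.015 0 0 0 -1;0 0 0 0 0 0 -1;0 0 0 0 0 0 -1;0 0 0 0 0 0 -1;0 0 0 0 0 0 -1"
}}

```text
time: 4.7
ee_pos: [0.5893, 0.1268, 0.2291]
tcp_rot: [179.9, -0.0, 157.8]
wrist_force: [-4.6, 2.9, 8.7]
opening: -0.0003
grasp_force: 4.4
```

```bash
python3 s.py; python3 - <<'E'
from h import *
im=avg("scene",3)
for k in("red","yel"):print(k,[(a,c.tolist(),s) for a,c,s in soft("scene",im,k)])
a=np.load("a.npz")["scene"]
f=lambda i:cv2.resize(i[165:195,248:288],None,fx=10,fy=10,interpolation=cv2.INTER_NEAREST)
cv2.imwrite("pics/p4.png",np.hstack([f(a),f(im)])[:,:,::-1])
E
```

```text
t 4.7 tcp [0.5893 0.1268 0.2291] rot [ 1.7993e+02 -1.0000e-02  1.5781e+02] tip [0.5894 0.127  0.0561] F [-4.58  2.86  8.67] op -0.00029058369468000755 qd 0.09
red units [-0.019 -0.006 -0.146]
blue units [-1.558 -2.403 -0.15 ]
red [(956, [292.57, 175.17], [54, 26]), (190, [266.43, 182.2], [28, 14])]
yel [(257, [261.52, 181.73], [19, 20]), (64, [336.4, 202.98], [7, 12]), (561, [339.13, 207.35], [28, 28])]
```

View pics/p4.png

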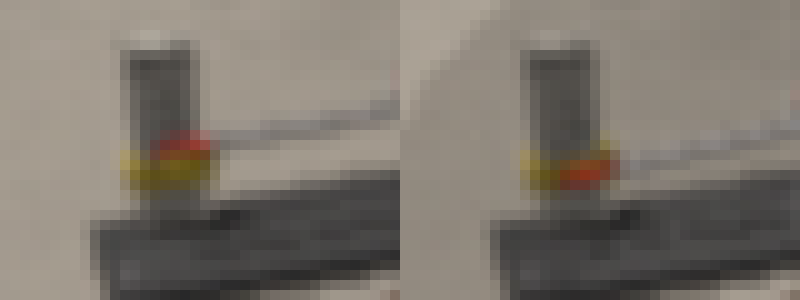

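The tip (red, at (266.4,182.2)) has now sunk about 3 px and crosses the tag's image. The pointer stands nearer the camera than the tag, so true level needs about 6 mm more tip drop. I'll press on, letting the tool follow the pad outward a little.

Request:
{"name": "carry_out", "arguments": {
  "targets": "0.02 0 0.01 0 0 0 -1;0.01 0 0.015 0 0 0 -1;0 0 0.015 0 0 0 -1;0 0 0.01 0 0 0 -1;0 0 0.01 0 0 0 -1;0 0 0 0 0 0 -1;0 0 0 0 0 0 -1;0 0 0 0 0 0 -1"
}}

```text
time: 5.52
ee_pos: [0.5888, 0.127, 0.2273]
tcp_rot: [179.9, 0.1, 157.8]
wrist_force: [-2.3, 0.3, 10.9]
opening: 0.0001
grasp_force: 5.1
```

```bash
python3 s.py; python3 - <<'E'
from h import *
im=avg("scene",3)
for k in("red","yel"):print(k,[(a,c.tolist(),s) for a,c,s in soft("scene",im,k)])
t=np.array([.5206,.175,.0505]);print("px/mm",(proj("scene",t)-proj("scene",t-[0,0,.01]))/10)
g=np.array([.5251,.1895,.032]);
for z in(.037,.032,.027):print(z,"tag",proj("scene",[*g[:2],z]).round(2),"tip at z+1.5",proj("scene",[*t[:2],z+.0015]).round(2))
np.save("b.npy",im)
a=np.load("a.npz")["scene"]
f=lambda i:cv2.resize(i[165:195,248:288],None,fx=10,fy=10,interpolation=cv2.INTER_NEAREST)
cv2.imwrite("pics/p5.png",np.hstack([f(a),f(im)])[:,:,::-1])
E
```

```text
t 5.5167 tcp [0.5888 0.127  0.2273] rot [1.7991e+02 1.1000e-01 1.5778e+02] tip [0.5892 0.1271 0.0543] F [-2.35  0.32 10.92] op 5.4300478777438e-05 qd 0.14
red units [-0.026 -0.007 -0.194]
blue units [-1.566 -2.402 -0.194]
red [(951, [292.73, 175.75], [54, 29]), (158, [266.13, 183.07], [28, 11])]
yel [(462, [263.48, 181.4], [52, 27]), (61, [336.37, 202.98], [7, 12]), (570, [339.13, 207.35], [28, 29])]
px/mm [-0.02939113 -0.26167524]
0.037 tag [264.29 180.17] tip at z+1.5 [266.55 182.19]
0.032 tag [264.44 181.46] tip at z+1.5 [266.69 183.49]
0.027 tag [264.59 182.75] tip at z+1.5 [266.84 184.78]
```

View pics/p5.png

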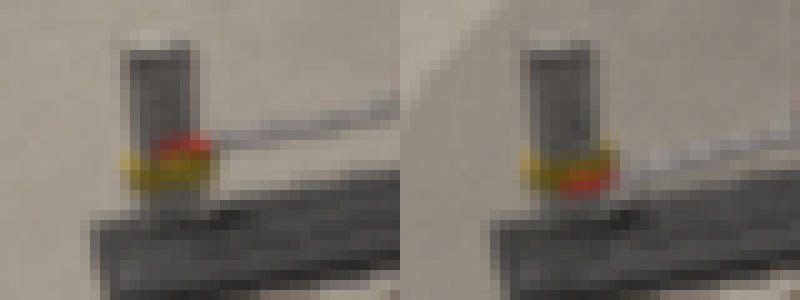

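The red tip is now at row 183.1, against an expected 183.5 at the tag's middle, so it is inside the tag and about 1.5 mm high. I'll nudge it down slightly and hold.

Request:
{"name": "carry_out", "arguments": {
  "targets": "0 0 0.012 0 0 0 -1;0 0 0 0 0 0 -1;0 0 0 0 0 0 -1;0 0 0 0 0 0 -1;0 0 0 0 0 0 -1;0 0 0 0 0 0 -1;0 0 0 0 0 0 -1;0 0 0 0 0 0 -1"
}}

```text
time: 6.33
ee_pos: [0.5888, 0.1271, 0.2269]
tcp_rot: [179.9, 0.1, 157.8]
wrist_force: [-1.6, 0.6, 9.8]
opening: 0.0001
grasp_force: 5.3
```

Request:
{"name": "carry_out", "arguments": {
  "targets": "0 0 0 0 0 0 -1;0 0 0 0 0 0 -1;0 0 0 0 0 0 -1;0 0 0 0 0 0 -1;0 0 0 0 0 0 -1;0 0 0 0 0 0 -1;0 0 0 0 0 0 -1;0 0 0 0 0 0 -1"
}}

```text
time: 7.0
ee_pos: [0.5888, 0.1271, 0.2269]
tcp_rot: [179.9, 0.1, 157.8]
wrist_force: [-2.1, 0.6, 10.4]
opening: 0.0
grasp_force: 5.3
```

```bash
python3 s.py; python3 - <<'E'
from h import *
im=avg("scene",2)
for k in("red","yel"):print(k,[(a,c.tolist(),s) for a,c,s in soft("scene",im,k)])
E
```

```text
t 7.0 tcp [0.5888 0.1271 0.2269] rot [1.7991e+02 1.1000e-01 1.5779e+02] tip [0.5892 0.1272 0.0539] F [-2.13  0.55 10.38] op 2.0173538283734536e-05 qd 0.11
red units [-0.026 -0.008 -0.203]
blue units [-1.566 -2.404 -0.204]
red [(950, [292.67, 175.83], [54, 29]), (164, [266.35, 183.25], [31, 12])]
yel [(527, [263.8, 181.4], [52, 28]), (566, [339.17, 207.4], [28, 28])]
```

Red is held level for over a second. Releasing and moving over to blue.

Request:
{"name": "carry_out", "arguments": {
  "targets": "-0.01 0 -0.04 0 0 0 -1;-0.02 0 -0.08 0 0 0 -1;0 0 -0.15 0 0 0 -1;0 0 -0.2 0 0 0 -1;0 0 -0.25 0 0 0 -1;0 0 -0.25 0 0 0 -1;-0.15 -0.25 -0.1 0 0 0 -1;-0.3 -0.45 0 0 0 0 -1"
}}

```text
time: 7.77
ee_pos: [0.5958, 0.0944, 0.2699]
tcp_rot: [179.9, 0.1, 157.9]
wrist_force: [-0.4, -0.3, 0.2]
opening: 0.0002
grasp_force: 0.0
```

Request:
{"name": "carry_out", "arguments": {
  "targets": "-0.4 -0.6 0 0 0 0 -1;-0.4 -0.6 0 0 0 0 -1;-0.2 -0.35 0 0 0 0 -1;-0.1 -0.15 0 0 0 0 -1;0 0 0 0 0 0 -1;0 0 0 0 0 0 -1;0 0 0 0 0 0 -1;0 0 0 0 0 0 -1"
}}

```text
time: 8.43
ee_pos: [0.6106, 0.0151, 0.2681]
tcp_rot: [180.0, -0.0, 157.9]
wrist_force: [0.3, 0.4, -0.1]
opening: -0.0001
grasp_force: 0.0
```

```bash
python3 s.py; python3 - <<'E'
from h import *
im=avg("scene",3);np.save("c.npy",im)
for k in("red","blue","yel"):print(k,[(a,c.tolist(),s) for a,c,s in soft("scene",im,k)])
t=np.array([.5623,-.0548,.0508]);g=np.array([.5714,-.0656])
for z in(.037,.034,.031,.028):print(z,"tag",proj("scene",[*g,z]).round(2),"tip",proj("scene",[*t[:2],z+.0015]).round(2))
E
```

```text
t 8.4333 tcp [0.6106 0.0151 0.2681] rot [ 1.7999e+02 -1.0000e-02  1.5785e+02] tip [0.6106 0.0151 0.0951] F [ 0.3   0.44 -0.09] op -0.00013751816342418282 qd 0.13
red units [1.526 2.385 0.827]
blue units [-0.011 -0.012  0.827]
red [(1578, [292.57, 172.67], [53, 37]), (169, [265.85, 179.2], [29, 10])]
blue [(1437, [324.67, 183.03], [50, 38]), (309, [333.0, 201.55], [18, 24])]
yel [(590, [264.18, 181.65], [51, 20]), (718, [338.2, 205.93], [37, 50])]
0.037 tag [338.26 205.14] tip [333.38 204.83]
0.034 tag [338.26 205.93] tip [333.38 205.63]
0.031 tag [338.25 206.73] tip [333.38 206.43]
0.028 tag [338.24 207.53] tip [333.38 207.23]
```

Red is back at its rest row (179.2, pad 172.7), so the stand hasn't moved. The blue tag is at z ≈ 0.033, so I'll aim the blue tip at row 205.6. Descending on blue.

Request:
{"name": "carry_out", "arguments": {
  "targets": "0 0 0.15 0 0 0 -1;0 0 0.2 0 0 0 -1;0 0 0.2 0 0 0 -1;0 0 0.12 0 0 0 -1;0 0 0.06 0 0 0 -1;0 0 0.04 0 0 0 -1;0 0 0.03 0 0 0 -1;0 0 0.03 0 0 0 -1"
}}

```text
time: 9.25
ee_pos: [0.6107, 0.0141, 0.2349]
tcp_rot: [180.0, 0.0, 157.8]
wrist_force: [-0.7, -0.3, 2.2]
opening: -0.0001
grasp_force: 1.0
```

Request:
{"name": "carry_out", "arguments": {
  "targets": "0 -0.005 0.025 0 0 0 -1;0 -0.005 0.025 0 0 0 -1;0 -0.005 0.025 0 0 0 -1;0 -0.005 0.025 0 0 0 -1;0 -0.005 0.025 0 0 0 -1;0 -0.005 0.025 0 0 0 -1;0 0 0.01 0 0 0 -1;0 0 0 0 0 0 -1"
}}

```text
time: 9.92
ee_pos: [0.6104, 0.0131, 0.2296]
tcp_rot: [179.9, 0.1, 157.8]
wrist_force: [-1.4, 1.3, 7.8]
opening: -0.0003
grasp_force: 3.9
```

```bash
python3 s.py; python3 - <<'E'
from h import *
im=avg("scene",3)
for k in("red","blue","yel"):print(k,[(a,c.tolist(),s) for a,c,s in soft("scene",im,k)])
a=np.load("c.npy")
f=lambda i:cv2.resize(i[190:220,318:358],None,fx=10,fy=10,interpolation=cv2.INTER_NEAREST)
cv2.imwrite("pics/p6.png",np.hstack([f(a),f(im)])[:,:,::-1])
E
```

```text
t 9.9167 tcp [0.6104 0.0131 0.2296] rot [1.7994e+02 8.0000e-02 1.5779e+02] tip [0.6107 0.0132 0.0566] F [-1.41  1.31  7.8 ] op -0.00029967238098319433 qd 0.24
red units [ 1.55   2.427 -0.134]
blue units [ 0.01   0.031 -0.135]
red [(1685, [292.7, 172.8], [54, 38]), (157, [266.07, 179.17], [29, 9])]
blue [(772, [324.45, 185.58], [50, 30]), (189, [333.07, 204.1], [14, 23])]
yel [(633, [263.98, 181.67], [52, 20]), (465, [339.28, 207.48], [27, 27])]
```

View pics/p6.png

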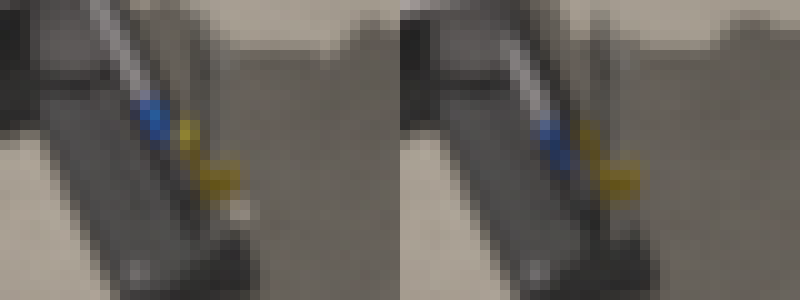

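The blue tip has dropped to row 204.1. The visible yellow includes the tag's end face, so I'll check its height by mirroring the red tag's layout.

```bash
python3 - <<'E'
from h import *
o=np.array([.5928,.0686]);a=np.radians(10.4);M=np.array([[np.cos(a),-np.sin(a)],[np.sin(a),np.cos(a)]])
piv=np.array([.065,0])
for nm,p,s in(("redtag",[.5251,.1895],1),("redblob",[.5206,.175],1),("bluetag",[.5714,-.0656],-1),("blueblob",[.5623,-.0548],-1)):
    l=M.T@(np.array(p)-o)-piv;l[1]*=s
    print(nm,"along",(l@[-.7071,.7071]).round(4),"outw",(l@[.7071,.7071]).round(4))
for al in(.158,.186):
  for ow in(.012,.022):
    l=piv+al*np.array([-.7071,.7071])+ow*np.array([.7071,.7071]);l[1]*=-1;w=o+M@l
    print(al,ow,[(z,proj("scene",[*w,z]).round(1).tolist()) for z in(.037,.032,.027)],proj("top",[*w,.037]).round(1))
E
```

```text
redtag along 0.1703 outw 0.0151
redblob along 0.1658 outw 0.0006
bluetag along 0.1686 outw 0.0126
blueblob along 0.1649 outw -0.001
0.158 0.012 [(0.037, [337.0, 203.0]), (0.032, [337.0, 204.3]), (0.027, [336.9, 205.6])] [333.9 180.2]
0.158 0.022 [(0.037, [340.2, 202.3]), (0.032, [340.2, 203.7]), (0.027, [340.2, 205.0])] [335.8 177.6]
0.186 0.012 [(0.037, [339.9, 208.9]), (0.032, [339.9, 210.2]), (0.027, [339.9, 211.5])] [341.6 185.4]
0.186 0.022 [(0.037, [343.2, 208.2]), (0.032, [343.2, 209.6]), (0.027, [343.2, 210.9])] [343.4 182.7]
```

The blue tag sits high on its post, about 14–15 mm below the pointer's rest. Pressing about 1.7 mm more and holding.

Request:
{"name": "carry_out", "arguments": {
  "targets": "0 -0.005 0.015 0 0 0 -1;0 0 0.015 0 0 0 -1;0 0 0.01 0 0 0 -1;0 0 0.01 0 0 0 -1;0 0 0 0 0 0 -1;0 0 0 0 0 0 -1;0 0 0 0 0 0 -1;0 0 0 0 0 0 -1"
}}

```text
time: 10.73
ee_pos: [0.6104, 0.013, 0.2279]
tcp_rot: [179.9, 0.1, 157.8]
wrist_force: [-1.8, 0.6, 9.6]
opening: -0.0003
grasp_force: 4.6
```

```bash
python3 s.py; python3 - <<'E'
from h import *
im=avg("scene",3)
for k in("red","blue","yel"):print(k,[(a,c.tolist(),s) for a,c,s in soft("scene",im,k)])
E
```

```text
t 10.7333 tcp [0.6104 0.013  0.2279] rot [1.7993e+02 1.0000e-01 1.5779e+02] tip [0.6108 0.013  0.0549] F [-1.82  0.64  9.64] op -0.0002503539238592957 qd 0.04
red units [ 1.552  2.43  -0.177]
blue units [ 0.013  0.034 -0.177]
red [(1691, [292.73, 172.83], [54, 38]), (153, [266.05, 179.18], [29, 8])]
blue [(797, [324.42, 186.05], [50, 30]), (215, [332.85, 204.75], [15, 23])]
yel [(658, [264.05, 181.67], [52, 20]), (63, [336.38, 203.0], [7, 12]), (453, [339.32, 207.48], [27, 25])]
```

Request:
{"name": "carry_out", "arguments": {
  "targets": "0 0 0.014 0 0 0 -1;0 0 0 0 0 0 -1;0 0 0 0 0 0 -1;0 0 0 0 0 0 -1;0 0 0 0 0 0 -1;0 0 0 0 0 0 -1;0 0 0 0 0 0 -1;0 0 0 0 0 0 -1"
}}

```text
time: 11.55
ee_pos: [0.6104, 0.0129, 0.2275]
tcp_rot: [179.9, 0.1, 157.8]
wrist_force: [-2.7, 0.7, 9.2]
opening: 0.0002
grasp_force: 4.8
```

Request:
{"name": "carry_out", "arguments": {
  "targets": "0 0 0 0 0 0 -1;0 0 0 0 0 0 -1;0 0 0 0 0 0 -1;0 0 0 0 0 0 -1;0 0 0 0 0 0 -1;0 0 0 0 0 0 -1;0 0 0 0 0 0 -1;0 0 0 0 0 0 -1"
}}

```text
time: 12.22
ee_pos: [0.6104, 0.0129, 0.2275]
tcp_rot: [179.9, 0.1, 157.8]
wrist_force: [-1.6, 0.6, 9.6]
opening: 0.0001
grasp_force: 4.8
```

```bash
python3 s.py; python3 - <<'E'
from h import *
im=avg("scene",3)
for k in("blue",):print(k,[(a,c.tolist(),s) for a,c,s in soft("scene",im,k)])
E
```

```text
t 12.2167 tcp [0.6104 0.0129 0.2275] rot [1.7993e+02 1.1000e-01 1.5779e+02] tip [0.6108 0.013  0.0545] F [-1.65  0.63  9.59] op 0.00010447698062978955 qd 0.11
red units [ 1.553  2.431 -0.188]
blue units [ 0.013  0.035 -0.188]
blue [(787, [324.32, 186.13], [50, 31]), (233, [332.95, 205.25], [15, 25])]
```

The blue tip is at row 205.25, about 15 mm down and inside its tag, and has been held for over 1.3 s. Releasing and clearing upward.

Request:
{"name": "carry_out", "arguments": {
  "targets": "0 0.015 -0.04 0 0 0 -1;0 0.02 -0.08 0 0 0 -1;0 0 -0.15 0 0 0 -1;0 0 -0.3 0 0 0 -1;0 0 -0.6 0 0 0 -1;0 0 -0.8 0 0 0 -1;0 0 -0.8 0 0 0 -1;0 0 -0.4 0 0 0 -1"
}}

```text
time: 13.03
ee_pos: [0.6106, 0.0141, 0.3575]
tcp_rot: [179.9, 0.2, 157.8]
wrist_force: [0.7, 0.3, 0.8]
opening: -0.0002
grasp_force: 0.0
```

Request:
{"name": "carry_out", "arguments": {
  "targets": "0 0 0 0 0 0 -1;0 0 0 0 0 0 -1;0 0 0 0 0 0 -1;0 0 0 0 0 0 -1;0 0 0 0 0 0 -1;0 0 0 0 0 0 -1;0 0 0 0 0 0 -1;0 0 0 0 0 0 -1"
}}

```text
time: 13.7
ee_pos: [0.6107, 0.0141, 0.3523]
tcp_rot: [-180.0, -0.0, 157.8]
wrist_force: [-0.2, -0.7, -0.1]
opening: -0.0002
grasp_force: 0.0
```

```bash
python3 s.py; python3 - <<'E'
from h import *
im=avg("scene",2)
for k in("red","blue","yel"):print(k,[(a,c.tolist(),s) for a,c,s in soft("scene",im,k)])
E
```

```text
t 13.7 tcp [0.6107 0.0141 0.3523] rot [-1.7999e+02 -3.0000e-02  1.5778e+02] tip [0.6106 0.0141 0.1793] F [-0.23 -0.74 -0.14] op -0.00017093267846090022 qd 0.11
red units [1.537 2.407 2.933]
blue units [-0.003  0.012  2.932]
red [(1580, [292.58, 172.67], [53, 37]), (166, [265.88, 179.2], [30, 10])]
blue [(1483, [324.8, 183.07], [52, 36]), (275, [332.88, 201.63], [17, 23])]
yel [(607, [264.32, 181.67], [51, 19]), (810, [338.05, 206.07], [35, 47])]
```

Both pads and pointers are back at their rest pixels and the arm is clear.

```bash
python3 -c "
from workcell import bot;print(bot.job_done())"
```

```text
the job is handed in; nothing more can be done
None
```

I pressed the red pad and then the blue pad to their tags by camera estimate, held each for over a second and let it spring back to rest, then handed the job in at about 14 s with the arm clear and the stand unmoved; no verdict came back.

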